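# Hold the chart-table pedal bin open and ease it shut

## Robot

A 6-joint arm with a two-finger parallel gripper is mounted at the origin on the work surface. World frame = base frame: x ahead of the robot, y to its left, z up, the work surface at z = 0. Lengths are in m, angles in rad, forces in N, time in s.
With the tool pointing down it reaches from about 0.35 to 0.95 m from the base axis. Payload 17.4 kg.
Tool frame: the origin (TCP) lies at the very end of the fingers, on their centre line; the grasp point (between the pads) lies 19 mm behind it; z points along the fingers, y is the line along which they close (so a half turn about z gives the same grasp; the last joint's range is limited). The gripper opens to 93 mm and grips with 3 to 60 N. Pads are 15 mm wide; open, the fingers measure 128 mm over their backs; the gripper's body (75 mm by 188 mm) begins 65 mm behind the grasp point.
Start: joints at [1.138, 0.116, 1.442, -0, 1.584, -0.038], TCP at [0.26, 0.623, 0.219] pointing down, gripper open.
Joint ranges: [-2.83, 2.83], [-0.83, 2.19], [0.07, 2.5], [-1.14, 4.28], [0.01, 3], [-2.97, 2.97]. Speed limits (rad/s): [1.89, 1.89, 2.22, 3.14, 3.14, 3.14].

## Interface

Orientations are given as a unit quaternion [w, x, y, z].
In Python, from cell import arm gives the robot as it stands.
- The arm moves only by the tool apply_moves, never from a script. Its argument "increments" is a list that holds one entry, the list of rows, each a list of 5 numbers: the shift along the tool's x, y, z in units of 250 mm (1.0 is 250 mm), then the turn about the tool's z in units of pi/4 rad (1.0 is pi/4 rad), then the opening, from 0 (shut) to 1 (fully open). In form: [[[tx, ty, tz, spin, grip], ...]]. A call has 1 to 20 rows; each row is the pose to reach, as a shift and turn from the pose commanded when the call began, along the tool's axes at that moment; what a row does not reach only later rows make up. A row lasts 1/12 s, in which the tool goes at most 41.7 mm and 7.16 degrees, less where a joint would pass 70% of its speed; a pose out of reach is approached as far as the arm can. A call with a number of a shift or a turn outside -1 to 1 is refused whole. A call with a gripper value outside its range is refused whole. The fingers move at their own pace and stop on an object; the grip force is fixed at half the most. Time passes only in rows, so rows that repeat a pose let the fingers close. It gives the time, the measured TCP pose, the force, the opening and the grip force at its end, in the units of the state.
- arm.observe(): the state, without advancing time (a new reading comes with each control period).
- arm.read_camera(name): name is "scene" or "top" or "wrist"; returns a dict with "frame" (420x560x3 uint8, red, green, blue), "range_z" (420x560 float32, m along the optical axis (not along the pixel's ray), 0 where there is no reading), "K" (3x3 intrinsics, pixels), "origin" and "rotation" of the camera in the world; the wrist camera has in their place "T_tool_cam" (4x4, takes a point from camera to tool coordinates, whose origin is the TCP and whose axes are the flange's). Camera axes: x right, y down, z forward; pixel columns grow to the right and rows downward; lengths in m; the calibration is good to about 2 mm. A picture is of the moment at which its call begins: read the wrist's pose just before it.
- arm.close_job(): hands the job in; it is judged then, once.
The state is a dict: "time": time; "joints": joint angles; "qd": joint speeds; "joint_efforts": joint torques, N m; "eef_pos": TCP position; "eef_rot": TCP orientation; "ft_force": force on the tool from outside, world axes, zero at the start; "ft_torque": the same for the moment, N m; "width": finger opening in m; "gripper_force": force on a finger pad.
Only numpy, scipy, OpenCV 4.12 (cv2) and the standard library are available. Lean on these libraries where they do the work, as an engineer would, in place of code of your own. Each camera call takes 0.05 s, during which the arm holds its last target. There are 200 camera calls.

## Task

I want to tip my pencil shavings into the little steel pedal bin on the chart table: press its pedal smoothly down with your fingertips until the lid stands fully open and keep it there for about three seconds, then let the pedal up slowly so that the lid comes down shut without slamming, and take your hand away. Work the pedal only, never the lid, and leave the bin standing where it is and the things around it undisturbed.

Things in the scene. Friction and masses are not known exactly. Their poses are not given: they have to be found in the camera images.
- bin: Desk-top pedal bin: round upright steel bin, 146 mm in diameter, 181 mm tall with lid shut, black base ring, loose on the table, about 1.5 kg, bottom-heavy (some 25 N on the pedal begins to tip it). Origin: centre of its underside, z up. The pedal sticks out at the foot of its -x side (front); the lid is hinged at the back (+x): hinge line along y, 78 mm behind the axis, 160 mm up.
- pedal_pad (a point): Centre of the top of the pedal's flat ribbed rubber pad, where to press: 60 mm wide (bin's y), 50 mm deep (bin's x). At rest level, 36 mm above the table, 112 mm in front of the bin's axis, 39 mm clear of the base ring; fully pressed it is 20 mm lower and slopes 12 degrees down to its tip, which is then about 3 mm off the table. Nothing stands over the pad; the bin is right behind it.
- bin_pedal (a joint): Pedal angle in rad: 0 at rest (up), 0.217 fully down at a hard stop. Turns about a level line 92 mm behind the pad's centre, so 1 mm down at the pad is about 0.011 rad. The lid's weight pushes it back up: about 4 to 7 N at the pad at first, falling to 2 to 3 N when fully down; it has no catch and rises by itself when let go.
- bin_lid (a joint): Lid angle in rad: 0 shut, 1.10 fully open. Driven by the pedal through a push rod: always 5.07 times the pedal angle, so 1 mm at the pad moves it about 0.055 rad and 20 mm/s at the pad about 1.1 rad/s. Lightly damped: let go from open it falls and slams.
- lid_shell: The steel lid, a slightly domed disc 146 mm in diameter and 21 mm thick. Origin on the hinge line at the back of the bin, 160 mm above the table; its -x axis runs from the hinge across the lid to its front edge, 151 mm away, and rises as the lid opens.
- parallel_rule: Steel parallel rule, two bars 300 mm long, together 86 mm wide, lying flat between the bin and the trays, 4 mm thick with two finger knobs 14 mm high. Origin under its centre, x along its length. Not to be disturbed.
- torch: Aluminium torch 150 mm long, 34 mm across its hexagonal head and tail, lying beside the pedal. Origin under its middle on the table, x along it towards the lens. Not to be disturbed.
- pen_cup: White ceramic pen cup 80 mm in diameter and 95 mm tall with four pens in it reaching up to 155 mm, behind the bin, on the hinge side. Origin at the centre of its underside. Not to be disturbed.
- walnut_box: Small walnut box with a brass hook-and-eye latch, 80 x 130 mm and 57 mm tall, behind the bin, on the hinge side. Origin at the centre of its underside, y along its length. Not to be disturbed.
Things that resemble listed ones, but are neither listed nor needed, are in the scene too. Leave any blue or orange look-alike of the bin alone.

How it is judged:
By the outcome, as a careful person would: the job done as asked, in the order asked, and still so for the second after the job is handed in, with the robot touching nothing.
It also fails if it takes over 51 s, if anything falls off the work surface, if the arm or the gripper's body presses on something with over 40 N, if the wrist force passes 120 N, or if a joint passes its speed limit or range.

## Working session

There is one attempt and no reset: what is moved stays moved. The work goes in short steps, Python scripts to look and compute and a tool call to move; the robot and the scene stay as the last step left them, time stands still between calls to the robot, and variables do not carry over. Pictures are saved under pics/ and viewed, at most 10 in all, crops included, and the job is handed in when it is done.

Besides the shell and the picture viewer there is one more tool, called as name(argument=value, ...), one argument or row to a line, values as JSON. apply_moves: Moves the arm, as the interface text tells. Its arguments: {"type":"object","properties":{"increments":{"type":"array","items":{"type":"array","items":{"type":"array","items":{"type":"number"}}}}},"required":["increments"]}

```bash
mkdir -p pics
python3 - <<'E'
from cell import arm
import cv2, numpy as np
s=arm.observe(); print(s)
for n in ("scene","top"):
    c=arm.read_camera(n); cv2.imwrite(f"pics/{n}0.png",cv2.cvtColor(c["frame"],cv2.COLOR_RGB2BGR)); np.savez(f"{n}0.npz",**c); print(n,c["origin"],c["rotation"])
E
```

```text
{'time': 0.0, 'joints': array([ 1.13820687e+00,  1.16496795e-01,  1.44225814e+00, -2.00362845e-06,
        1.58397737e+00, -3.78138209e-02]), 'qd': array([ 0.0010621 , -0.00142607,  0.00245625,  0.00026403, -0.00047255,
       -0.00018175]), 'joint_efforts': array([ 4.38307092e-03, -7.21272111e+01, -6.22602153e+01,  7.81861274e-02,
        2.40594201e-02, -5.34523440e-05]), 'eef_pos': array([0.25954138, 0.62289659, 0.21790231]), 'eef_rot': array([-1.31817416e-04,  1.96108524e-01,  9.80582032e-01, -5.54369986e-04]), 'ft_force': array([-0.87923182,  0.28028018, -0.33812135]), 'ft_torque': array([-0.05077193, -0.0043543 , -0.04114163]), 'gripper_force': 0.0, 'width': 0.09300290458155125}
scene [0.74149828 0.39188153 1.39044287] [-0.04991101  0.28688522  0.94393625 -0.15553173]
top [0.38410347 0.05456864 1.44014289] [ 0.02327676 -0.70348766  0.70912544 -0.04128462]
```

View pics/scene0.png

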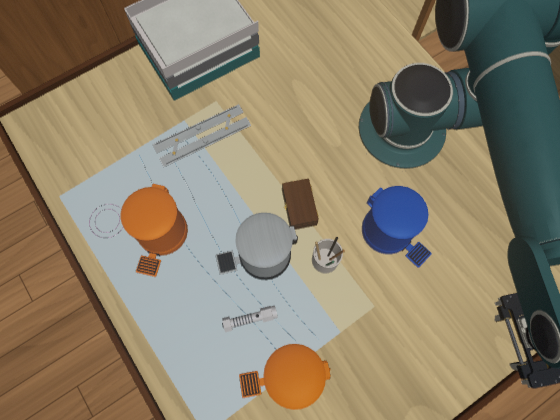

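View pics/top0.png

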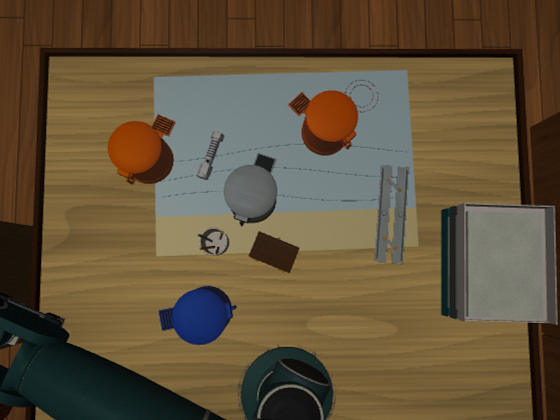

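The steel bin is at scene (265,240) / top (250,192). Its dark pedal is at scene (226,262) / top (264,161), on the side away from the robot. The torch, cup and box are close around it, and the blue and orange bins are the look-alikes.

```bash
cat > h.py <<'E'
import numpy as np
from scipy.spatial.transform import Rotation as R
def cloud(c):
    K=c["K"]; z=c["range_z"]; v,u=np.mgrid[:z.shape[0],:z.shape[1]]
    P=np.stack([(u-K[0,2])/K[0,0]*z,(v-K[1,2])/K[1,1]*z,z],-1)
    r=c["rotation"]; r=R.from_quat(r,scalar_first=True).as_matrix() if r.shape==(4,) else r
    return P@r.T+c["origin"]
E
python3 - <<'E'
from h import *; import cv2
from cell import arm
for n,(pu,pv),(bu,bv) in (("scene",(226,262),(265,238)),("top",(264,160),(250,190))):
    c=dict(np.load(n+"0.npz")); P=cloud(c); f=c["frame"].astype(int)
    W=np.zeros(P.shape[:2],bool); W[pv-16:pv+17,pu-16:pu+17]=1
    m=W&(P[...,2]>.028)&(P[...,2]<.045)&(f.sum(-1)<200)
    q=P[m]; print(n,"pedal",m.sum(),q.mean(0),"table z",np.median(P[pv-25:pv-20,pu-25:pu-20,2]))
    print(cv2.minAreaRect((q[:,:2]*1000).astype(np.float32)))
    W[:]=0; W[bv-45:bv+45,bu-45:bu+45]=1
    m=W&(P[...,2]>.150)&(P[...,2]<.2); q=P[m]; print("lid",m.sum(),q[:,2].max(),cv2.minEnclosingCircle((q[:,:2]*1000).astype(np.float32)))
    m&=P[...,2]>.165; q=P[m]; print("lid hi",cv2.minEnclosingCircle((q[:,:2]*1000).astype(np.float32)))
print(arm.read_camera("wrist")["T_tool_cam"])
# robot clearance: arm link points in scene
c=dict(np.load("scene0.npz"));P=cloud(c)
f=P[(P[...,2]>.25)]; 
for r in np.arange(.1,.8,.05):
    a=f[:,:2]@np.array([.3846,.923]); s=(abs(a-r)<.02)
    if s.sum(): print(round(r,2),f[s][:,2].min().round(3),f[s][:,2].max().round(3))
E
```

```text
scene pedal 239 [0.68561828 0.0634033  0.03599197] table z -0.00017934792278717637
((675.4459838867188, 66.38063049316406), (48.010498046875, 61.714599609375), 70.26143646240234)
lid 2574 0.18697587276921634 ((576.2882080078125, 101.85343933105469), 78.10968017578125)
lid hi ((575.7633056640625, 100.9232177734375), 78.0616226196289)
top pedal 209 [0.68591836 0.06090646 0.03560876] table z -9.629688623014054e-05
((684.242919921875, 62.405025482177734), (51.30158996582031, 44.0581169128418), 69.98247528076172)
lid 2318 0.188963374272479 ((549.5811767578125, 116.37617492675781), 105.20697021484375)
lid hi ((572.76220703125, 103.04473876953125), 78.12457275390625)
[[-1.22557047e-03 -9.69520445e-01 -2.45007355e-01  6.71487216e-02]
 [ 9.99999136e-01 -1.07192794e-03 -7.60439875e-04 -1.67525198e-04]
 [ 4.74631778e-04 -2.45008075e-01  9.69520922e-01 -1.67022463e-01]
 [ 0.00000000e+00  0.00000000e+00  0.00000000e+00  1.00000000e+00]]
0.1 0.457 0.662
0.15 0.55 0.653
0.2 0.539 0.645
0.25 0.529 0.635
0.3 0.524 0.628
0.35 0.513 0.619
0.4 0.507 0.61
0.45 0.5 0.6
0.5 0.477 0.585
0.55 0.469 0.571
0.6 0.25 0.575
0.65 0.312 1.39
0.7 0.313 0.562
0.75 0.302 0.35
```

apply_moves(
  increments=[
    [[0,0,-0.1,0,0],[0,0,-0.25,0,0],[-0.1,-0.06,-0.4,0,0],[-0.22,-0.12,-0.4,0,0],[-0.36,-0.2,-0.4,0,0],[-0.5,-0.28,-0.4,0,0],[-0.64,-0.36,-0.4,0,0],[-0.78,-0.44,-0.4,0,0],[-0.9,-0.51,-0.4,0,0],[-1,-0.57,-0.4,0,0]],
  ],
)

```text
time: 0.98
eef_pos: [0.4367, 0.3933, 0.3186]
eef_rot: [0.0, 0.197, 0.98, -0.0]
ft_force: [0.5, 0.5, 0.1]
width: 0.0305
gripper_force: 0.0
```

apply_moves(
  increments=[
    [[-0.14,-0.08,0,0,0],[-0.28,-0.16,0,0,0],[-0.42,-0.24,0,0,0],[-0.56,-0.32,0,0,0],[-0.7,-0.4,0,0,0],[-0.84,-0.48,0,0,0],[-0.94,-0.53,0,0,0],[-1,-0.57,0,0,0]],
  ],
)

```text
time: 1.65
eef_pos: [0.6131, 0.1651, 0.3179]
eef_rot: [-0.0, 0.197, 0.98, -0.0]
ft_force: [0.1, -0.7, -0.0]
width: 0.0004
gripper_force: 0.0
```

apply_moves(
  increments=[
    [[-0.1,-0.06,0,0,0],[-0.22,-0.12,0,0,0],[-0.34,-0.19,0,0,0],[-0.44,-0.24,0,0,0],[-0.49,-0.27,0,0,0],[-0.49,-0.27,0,0.12,0],[-0.49,-0.27,0,0.27,0],[-0.49,-0.27,0,0.42,0],[-0.49,-0.27,0,0.57,0],[-0.49,-0.27,0,0.72,0],[-0.49,-0.27,0,0.87,0],[-0.49,-0.27,0,1,0]],
  ],
)

```text
time: 2.65
eef_pos: [0.6984, 0.0587, 0.3185]
eef_rot: [-0.0, 0.559, 0.829, -0.0]
ft_force: [0.2, 0.5, -0.5]
width: 0.0005
gripper_force: 0.0
```

apply_moves(
  increments=[
    [[0,0,0,0.15,0],[0,0,0,0.3,0],[0,0,0,0.45,0],[0,0,0,0.6,0],[0,0,0,0.75,0],[0,0,0,0.9,0],[0,0,0,1,0]],
  ],
)

```text
time: 3.23
eef_pos: [0.6984, 0.0587, 0.3185]
eef_rot: [-0.0, 0.834, 0.552, -0.0]
ft_force: [-0.3, -0.1, 0.3]
width: 0.0006
gripper_force: 0.0
```

apply_moves(
  increments=[
    [[0,0,0,0.15,0],[0,0,0,0.3,0],[0,0,0,0.45,0],[0,0,0,0.6,0],[0,0,0,0.75,0],[0,0,0,0.9,0],[0,0,0,1,0]],
  ],
)

```text
time: 3.82
eef_pos: [0.6984, 0.0587, 0.3185]
eef_rot: [-0.0, 0.982, 0.191, -0.0]
ft_force: [-0.3, 1.3, -0.5]
width: 0.0005
gripper_force: 0.0
```

apply_moves(
  increments=[
    [[0,0,0,0.15,0],[0,0,0,0.3,0],[0,0,0,0.45,0],[0,0,0,0.6,0],[0,0,0,0.75,0],[0,0,0,0.88,0],[0,0,0,0.94,0],[0,0,0,0.94,0]],
  ],
)

```text
time: 4.48
eef_pos: [0.6984, 0.0587, 0.3186]
eef_rot: [-0.0, 0.985, -0.174, -0.0]
ft_force: [0.5, -0.2, -0.3]
width: 0.0003
gripper_force: 0.0
```

Run:
```python
from h import *; import cv2
from cell import arm
s=arm.observe(); print(s["joints"].round(4),s["eef_pos"])
c=arm.read_camera("wrist"); T=c["T_tool_cam"]; Rt=R.from_quat(s["eef_rot"],scalar_first=True).as_matrix()
c["rotation"]=Rt@T[:3,:3]; c["origin"]=Rt@T[:3,3]+s["eef_pos"]; np.savez("wrist1.npz",**c)
cv2.imwrite("pics/w1.png",cv2.cvtColor(c["frame"],cv2.COLOR_RGB2BGR))
P=cloud(c); f=c["frame"].astype(int); d=np.hypot(P[...,0]-.685,P[...,1]-.062)
m=(P[...,2]>.031)&(P[...,2]<.041)&(d<.05)&(f.sum(-1)<200)
q=P[m]; print(m.sum(),q.mean(0)); print(cv2.minAreaRect((q[:,:2]*1000).astype(np.float32)))
S=arm.read_camera("scene"); np.savez("scene1.npz",**S); cv2.imwrite("pics/s1.png",cv2.cvtColor(S["frame"],cv2.COLOR_RGB2BGR))
```

```text
[4.7400e-02 1.6520e-01 1.2273e+00 1.0000e-04 1.7493e+00 1.9680e+00] [0.69841523 0.05869446 0.31855189]
647 [0.68295358 0.06166385 0.03712725]
((674.739501953125, 66.78986358642578), (48.52027893066406, 63.57981872558594), 69.34749603271484)
```

View pics/w1.png

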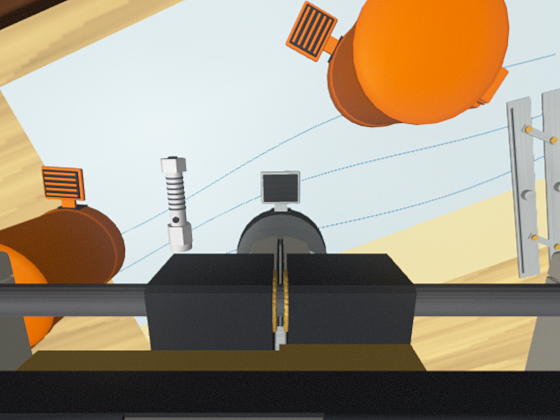

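View pics/s1.png

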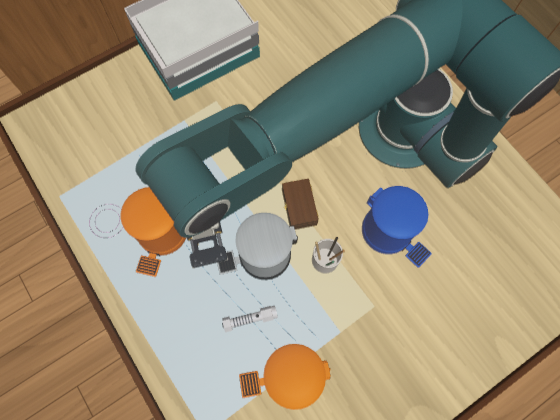

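The wrist picture shows the pad at (281,187), laterally centred under the tool, with the bin behind it. In the scene view the forearm runs beside and over the steel bin, so I'll check the clearance for the open lid.

Run:
```python
from h import *; import cv2
c=dict(np.load("wrist1.npz")); P=cloud(c)
u=np.array([.9397,-.342]); v=np.array([.342,.9397]); t=np.array([.69842,.05869])
W=np.zeros(P.shape[:2],bool); W[160:215,250:312]=1
m=W&(P[...,2]>.03)&(P[...,2]<.045); q=P[m]; a=(q[:,:2]-t)@u; b=(q[:,:2]-t)@v
print("pad rel TCP out",np.percentile(a,[1,50,99]),"lat",np.percentile(b,[1,50,99]),"z",np.median(q[:,2]))
for x in np.arange(-.08,.012,.01):
    k=abs(a-x)<.005
    if k.sum()>3: print(x.round(3),b[k].min().round(4),b[k].max().round(4),k.sum())
# arm profile: radial/lateral coords about base
S=dict(np.load("scene1.npz")); P=cloud(S).reshape(-1,3); e=np.array([np.cos(.0474),np.sin(.0474)]); n=np.array([-e[1],e[0]])
P=P[P[:,2]>.25]; r=P[:,:2]@e; l=P[:,:2]@n
for x in np.arange(.3,.82,.04):
    k=abs(r-x)<.01
    if k.sum(): i=np.argmax(P[k][:,2]); print("r",x.round(2),"zmax",P[k][:,2].max().round(3),"at lat",l[k][i].round(3),"lat range",l[k].min().round(3),l[k].max().round(3),"z at ends",P[k][np.argmin(l[k]),2].round(3),P[k][np.argmax(l[k]),2].round(3))
```

```text
pad rel TCP out [-0.05497997 -0.01168877  0.01165511] lat [-0.02926065  0.00031246  0.0295532 ] z 0.03665675448191827
-0.06 -0.016 0.0152 13
-0.05 -0.0097 0.0027 7
-0.04 -0.0296 0.0286 58
-0.03 -0.0294 0.0287 234
-0.02 -0.0294 0.03 244
-0.01 -0.0292 0.03 269
-0.0 -0.0291 0.0297 278
0.01 -0.029 0.0295 197
r 0.3 zmax 0.662 at lat 0.025 lat range -0.036 0.093 z at ends 0.623 0.598
r 0.34 zmax 0.662 at lat 0.027 lat range -0.036 0.093 z at ends 0.623 0.598
r 0.38 zmax 0.662 at lat 0.02 lat range -0.034 0.093 z at ends 0.625 0.596
r 0.42 zmax 0.66 at lat 0.034 lat range -0.035 0.092 z at ends 0.621 0.589
r 0.46 zmax 0.658 at lat 0.025 lat range -0.032 0.09 z at ends 0.621 0.595
r 0.5 zmax 0.656 at lat 0.033 lat range -0.03 0.087 z at ends 0.621 0.599
r 0.54 zmax 0.651 at lat 0.025 lat range -0.042 0.093 z at ends 0.636 0.607
r 0.58 zmax 0.653 at lat 0.076 lat range -0.042 0.093 z at ends 0.647 0.602
r 0.62 zmax 0.663 at lat -0.028 lat range -0.043 0.094 z at ends 0.656 0.65
r 0.66 zmax 0.67 at lat 0.088 lat range -0.043 0.099 z at ends 0.665 0.627
r 0.7 zmax 0.678 at lat -0.036 lat range -0.043 0.124 z at ends 0.671 0.441
r 0.74 zmax 0.668 at lat 0.08 lat range -0.042 0.115 z at ends 0.648 0.441
```

apply_moves(
  increments=[
    [[0,0,0.04,0,0],[0,0,0.12,0,0],[0,0,0.22,0,0],[0,0,0.34,0,0],[0,0,0.46,0,0],[0,0,0.58,0,0],[0,0,0.68,0,0],[0,0,0.76,0,0],[0,0,0.8,0,0]],
  ],
)

```text
time: 5.33
eef_pos: [0.6973, 0.0583, 0.1146]
eef_rot: [0.0, 0.985, -0.172, -0.002]
ft_force: [-0.0, -0.0, 0.2]
width: 0.0004
gripper_force: 0.0
```

Run:
```python
from h import *; import cv2
from cell import arm
s=arm.observe(); print(s["joints"].round(4),s["eef_pos"])
for nm in ("scene","top"):
    S=arm.read_camera(nm); np.savez(nm+"2.npz",**S)
    j=s["joints"][0]; P=cloud(S).reshape(-1,3); e=np.array([np.cos(j),np.sin(j)]); n=np.array([-e[1],e[0]])
    P=P[P[:,2]>.2]; r=P[:,:2]@e; l=P[:,:2]@n
    for x in np.arange(.42,.8,.03):
        k=abs(r-x)<.012; o=[]
        for y in np.arange(-.06,.14,.02):
            q=P[k&(abs(l-y)<.01)][:,2]; o.append(f"{q.min():.3f}-{q.max():.3f}" if len(q) else "    -      ")
        print(nm,f"{x:.2f}"," ".join(o))
cv2.imwrite("pics/s2.png",cv2.resize(cv2.cvtColor(np.load("scene2.npz")["frame"],cv2.COLOR_RGB2BGR)[90:300,110:390],None,fx=2.8,fy=2.8))
```

```text
[0.0469 0.2154 1.4996 0.     1.4305 1.9641] [0.69726999 0.05829194 0.11462408]
scene 0.42     -       0.512-0.525 0.519-0.544 0.537-0.554 0.544-0.556 0.541-0.557 0.527-0.552 0.466-0.538 0.472-0.499     -      
scene 0.45     -       0.500-0.512 0.505-0.531 0.526-0.546 0.533-0.546 0.528-0.546 0.515-0.539 0.458-0.525 0.468-0.487     -      
scene 0.48     -       0.490-0.498 0.490-0.524 0.511-0.533 0.519-0.535 0.516-0.536 0.500-0.526 0.444-0.515     -           -      
scene 0.51     -           -       0.477-0.507 0.498-0.518 0.508-0.525 0.504-0.521 0.487-0.518 0.435-0.501     -           -      
scene 0.54     -       0.454-0.480 0.466-0.495 0.485-0.506 0.491-0.508 0.488-0.507 0.472-0.502 0.451-0.489 0.399-0.477     -      
scene 0.57     -       0.478-0.487 0.387-0.488 0.396-0.492 0.389-0.497 0.389-0.495 0.410-0.487 0.476-0.487 0.387-0.486     -      
scene 0.60     -       0.477-0.486 0.383-0.486 0.486-0.486     -       0.483-0.483     -       0.477-0.487 0.382-0.484     -      
scene 0.63     -       0.474-0.483 0.374-0.484     -           -           -           -       0.473-0.4
[... 1652 characters left out ...]
      -           -       0.403-0.482 0.474-0.481     -      
top 0.66 0.240-0.245 0.413-0.479 0.209-0.477 0.210-0.462 0.203-0.460 0.203-0.465 0.206-0.457 0.377-0.478 0.416-0.475     -      
top 0.69 0.235-0.442 0.435-0.473 0.237-0.474 0.209-0.470 0.457-0.470 0.218-0.469 0.214-0.467 0.212-0.477 0.235-0.473 0.200-0.243
top 0.72 0.437-0.443 0.436-0.471 0.435-0.471 0.452-0.467 0.451-0.466 0.452-0.467 0.452-0.466 0.408-0.472 0.241-0.470 0.237-0.244
top 0.75     -       0.439-0.452 0.427-0.452 0.437-0.444 0.436-0.447 0.439-0.445 0.432-0.445 0.429-0.452 0.444-0.450     -      
top 0.78     -           -           -           -           -           -           -           -           -           -
```

View pics/s2.png

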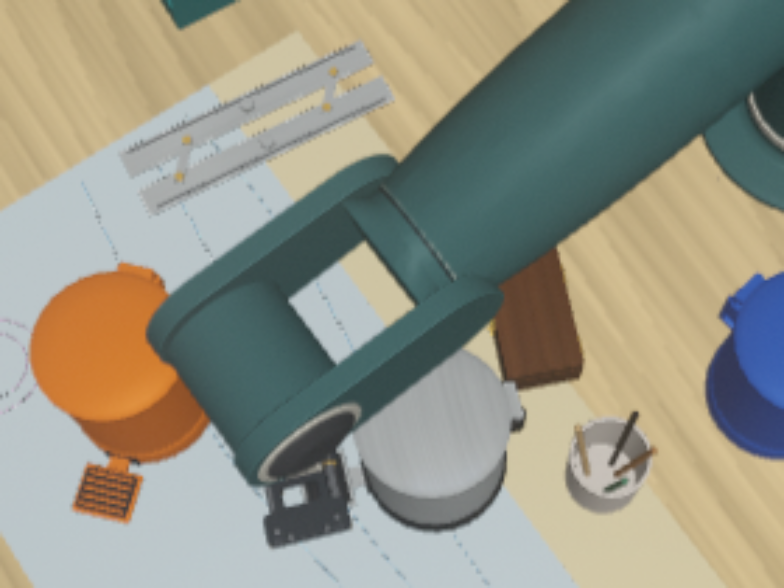

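The fork arm should clear the fully open lid by about 9 mm, which is tight but enough. I'll descend to just above the pad.

apply_moves(
  increments=[
    [[0,0,0.02,0,0],[0,0,0.05,0,0],[0,0,0.09,0,0],[0,0,0.13,0,0],[0,0,0.17,0,0],[0,0,0.21,0,0],[0,0,0.24,0,0],[0,0,0.26,0,0],[0,0,0.27,0,0],[0,0,0.27,0,0],[0,0,0.27,0,0]],
  ],
)

```text
time: 6.35
eef_pos: [0.6988, 0.0583, 0.0515]
eef_rot: [-0.0, 0.985, -0.173, 0.0]
ft_force: [0.8, -0.3, -0.0]
width: 0.0006
gripper_force: 0.0
```

Run:
```python
from h import *
from cell import arm
s=arm.observe(); print(s["time"],s["joints"].round(4),s["eef_pos"],s["eef_rot"].round(4),s["ft_force"].round(2))
```

```text
6.35 [0.0468 0.2599 1.5536 0.     1.3278 1.9653] [0.6988445  0.05827707 0.05146263] [-0.000e+00  9.849e-01 -1.730e-01  2.000e-04] [ 0.76 -0.33 -0.05]
```

apply_moves(
  increments=[
    [[0,0,0.008,0,0],[0,0,0.02,0,0],[0,0,0.032,0,0],[0,0,0.042,0,0],[0,0,0.048,0,0],[0,0,0.052,0,0],[0,0,0.054,0,0],[0,0,0.056,0,0],[0,0,0.058,0,0],[0,0,0.06,0,0],[0,0,0.062,0,0],[0,0,0.064,0,0],[0,0,0.066,0,0],[0,0,0.068,0,0],[0,0,0.07,0,0],[0,0,0.072,0,0]],
  ],
)

```text
time: 7.68
eef_pos: [0.699, 0.0582, 0.0338]
eef_rot: [-0.0, 0.985, -0.173, 0.001]
ft_force: [-0.7, -1.7, 6.1]
width: 0.0004
gripper_force: 2.7
```

apply_moves(
  increments=[
    [[0,0,0.002,0,0],[0,0,0.004,0,0],[0,0,0.006,0,0],[0,0,0.008,0,0],[0,0,0.01,0,0],[0,0,0.012,0,0],[0,0,0.014,0,0],[0,0,0.016,0,0],[0,0,0.018,0,0],[0,0,0.02,0,0],[0,0,0.022,0,0],[0,0,0.024,0,0],[0,0,0.026,0,0],[0,0,0.028,0,0],[0,0,0.03,0,0],[0,0,0.032,0,0],[0,0,0.034,0,0],[0,0,0.036,0,0],[0,0,0.038,0,0],[0,0,0.04,0,0]],
  ],
)

```text
time: 9.35
eef_pos: [0.6986, 0.0583, 0.023]
eef_rot: [-0.0, 0.985, -0.173, -0.0]
ft_force: [4.3, -1.5, 4.5]
width: -0.0001
gripper_force: 2.2
```

apply_moves(
  increments=[
    [[0,0,0.002,0,0],[0,0,0.004,0,0],[0,0,0.006,0,0],[0,0,0.008,0,0],[0,0,0.01,0,0],[0,0,0.012,0,0],[0,0,0.014,0,0],[0,0,0.016,0,0],[0,0,0.018,0,0],[0,0,0.02,0,0]],
  ],
)

```text
time: 10.18
eef_pos: [0.6985, 0.0583, 0.018]
eef_rot: [-0.0, 0.985, -0.173, -0.0]
ft_force: [2.7, -0.4, 2.4]
width: 0.0007
gripper_force: 1.5
```

Run:
```python
from h import *; import cv2
from cell import arm
s=arm.observe(); print(s["time"],s["eef_pos"],s["ft_force"].round(2))
c=arm.read_camera("scene"); np.savez("scene3.npz",**c)
cv2.imwrite("pics/s3.png",cv2.resize(cv2.cvtColor(c["frame"],cv2.COLOR_RGB2BGR)[120:300,130:370],None,fx=3.2,fy=3.2,interpolation=cv2.INTER_CUBIC))
```

```text
10.1833 [0.69854859 0.05829404 0.01799584] [ 2.68 -0.44  2.36]
```

View pics/s3.png

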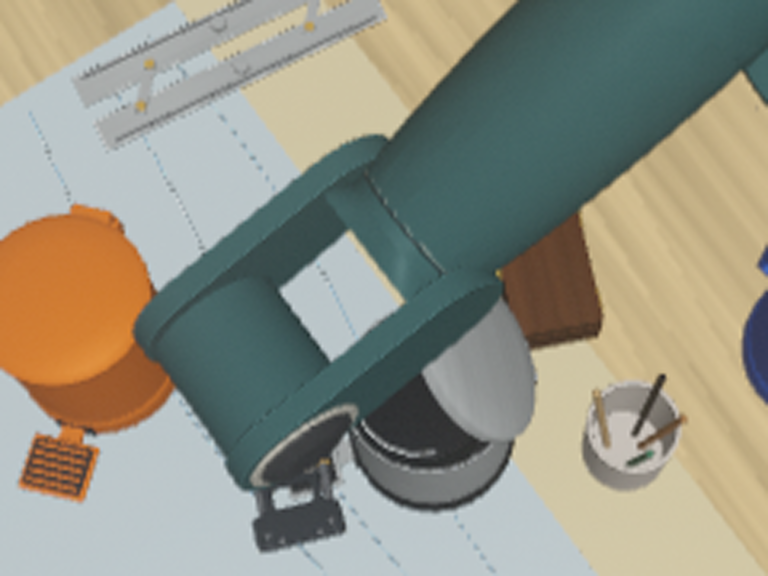

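The lid is open to about 0.9 rad at crop (480,370), with the fork arm over its front edge. Force is still falling as expected, so nothing is touching it yet.

apply_moves(
  increments=[
    [[0,0,0.0015,0,0],[0,0,0.003,0,0],[0,0,0.0045,0,0],[0,0,0.006,0,0],[0,0,0.007,0,0],[0,0,0.008,0,0]],
  ],
)

```text
time: 10.73
eef_pos: [0.6985, 0.0583, 0.016]
eef_rot: [0.0, 0.985, -0.173, -0.0]
ft_force: [0.6, 0.6, 1.3]
width: 0.0004
gripper_force: 1.1
```

```bash
cat > lid.py <<'E'
from h import *; import cv2
from cell import arm
s=arm.observe(); print(s["time"],s["eef_pos"],s["ft_force"].round(2))
c=arm.read_camera("scene"); P=cloud(c).reshape(-1,3); f=c["frame"].reshape(-1,3).astype(int)
u=np.array([-.9397,.342]); v=np.array([-.342,-.9397]); ctr=np.array([.580,.100])
x=(P[:,:2]-ctr)@u; y=(P[:,:2]-ctr)@v; z=P[:,2]
gray=(np.ptp(f,axis=1)<14)&(f.mean(1)>90)
m=gray&(abs(y)<.08)&(x>-.09)&(x<.10)&(z>.175)&(z<.33)
d=np.stack([x[m],z[m]],1)
for _ in range(5):
    mu=d.mean(0); _,_,V=np.linalg.svd(d-mu,full_matrices=False); e=abs((d-mu)@V[1]); d=d[e<max(.004,2*np.median(e))]
print(len(d),"lid angle",np.arctan2(V[0][1],-V[0][0])%np.pi,"zmax lid",z[m].max(),"x there",x[m][z[m].argmax()])
fk=(f[:,1]>f[:,0]+15)&(abs(y)<.08)&(x>-.04)&(x<.1)&(z>.2)
for a in np.arange(-.04,.1,.02):
    k=fk&(abs(x-a)<.01); print(round(a,2),k.sum(),z[k].min() if k.any() else None)
E
python3 lid.py
```

```text
10.7333 [0.69850754 0.05826715 0.01600448] [0.62 0.6  1.32]
627 lid angle 1.0202296518784908 zmax lid 0.3259177057863909 x there -0.06533048577960042
-0.04 166 0.29215664352604387
-0.02 486 0.29846712751997884
0.0 569 0.3014800862961404
0.02 555 0.3131370657125201
0.04 533 0.32045182170108255
0.06 442 0.34661585108875625
0.08 415 0.3864032752034552
0.1 188 0.4006818896461277
```

apply_moves(
  increments=[
    [[0,0,0.001,0,0],[0,0,0.002,0,0],[0,0,0.003,0,0],[0,0,0.004,0,0]],
  ],
)

```text
time: 11.12
eef_pos: [0.6986, 0.0583, 0.0151]
eef_rot: [0.0, 0.985, -0.173, -0.0]
ft_force: [-0.8, 0.1, 3.6]
width: 0.0004
gripper_force: 1.8
```

```bash
python3 lid.py | head -2
```

```text
11.1167 [0.6985699  0.05827378 0.01508081] [-0.75  0.12  3.56]
575 lid angle 1.0551051807480156 zmax lid 0.32983774659191045 x there -0.062173480628944594
```

apply_moves(
  increments=[
    [[0,0,0.001,0,0],[0,0,0.002,0,0],[0,0,0.003,0,0],[0,0,0.003,0,0]],
  ],
)

```text
time: 11.5
eef_pos: [0.6987, 0.0583, 0.0149]
eef_rot: [-0.0, 0.985, -0.173, 0.0]
ft_force: [-2.9, -0.3, 7.4]
width: 0.0006
gripper_force: 3.3
```

```bash
python3 lid.py | head -2
```

```text
11.5 [0.69867226 0.05832883 0.01485224] [-2.88 -0.28  7.43]
566 lid angle 1.0529361475091263 zmax lid 0.3282049769265223 x there -0.06530170695833268
```

Force has risen to 7.4 N with z stalled at 14.9 mm and the lid angle constant. That matches the predicted hard stop, so I'll hold here.

apply_moves(
  increments=[
    [[0,0,0,0,0],[0,0,0,0,0],[0,0,0,0,0],[0,0,0,0,0],[0,0,0,0,0],[0,0,0,0,0],[0,0,0,0,0],[0,0,0,0,0],[0,0,0,0,0],[0,0,0,0,0],[0,0,0,0,0],[0,0,0,0,0],[0,0,0,0,0],[0,0,0,0,0],[0,0,0,0,0],[0,0,0,0,0],[0,0,0,0,0],[0,0,0,0,0],[0,0,0,0,0],[0,0,0,0,0]],
  ],
)

```text
time: 13.22
eef_pos: [0.6987, 0.0583, 0.0149]
eef_rot: [-0.0, 0.985, -0.173, 0.0]
ft_force: [-2.7, 0.1, 8.0]
width: 0.0005
gripper_force: 3.3
```

apply_moves(
  increments=[
    [[0,0,0,0,0],[0,0,0,0,0],[0,0,0,0,0],[0,0,0,0,0],[0,0,0,0,0],[0,0,0,0,0],[0,0,0,0,0],[0,0,0,0,0],[0,0,0,0,0],[0,0,0,0,0],[0,0,0,0,0],[0,0,0,0,0],[0,0,0,0,0],[0,0,0,0,0],[0,0,0,0,0],[0,0,0,0,0]],
  ],
)

```text
time: 14.55
eef_pos: [0.6987, 0.0583, 0.0149]
eef_rot: [-0.0, 0.985, -0.173, 0.0]
ft_force: [-3.2, 0.2, 7.0]
width: 0.0006
gripper_force: 3.3
```

apply_moves(
  increments=[
    [[0,0,-0.001,0,0],[0,0,-0.002,0,0],[0,0,-0.0035,0,0],[0,0,-0.005,0,0],[0,0,-0.007,0,0],[0,0,-0.009,0,0],[0,0,-0.011,0,0],[0,0,-0.013,0,0],[0,0,-0.015,0,0],[0,0,-0.017,0,0],[0,0,-0.019,0,0],[0,0,-0.021,0,0],[0,0,-0.023,0,0],[0,0,-0.025,0,0],[0,0,-0.027,0,0],[0,0,-0.029,0,0],[0,0,-0.031,0,0],[0,0,-0.033,0,0],[0,0,-0.035,0,0],[0,0,-0.037,0,0]],
  ],
)

```text
time: 16.22
eef_pos: [0.6987, 0.0583, 0.0237]
eef_rot: [-0.0, 0.985, -0.173, 0.0]
ft_force: [0.6, 0.1, 3.0]
width: 0.0002
gripper_force: 1.7
```

apply_moves(
  increments=[
    [[0,0,-0.002,0,0],[0,0,-0.004,0,0],[0,0,-0.006,0,0],[0,0,-0.008,0,0],[0,0,-0.01,0,0],[0,0,-0.012,0,0],[0,0,-0.014,0,0],[0,0,-0.016,0,0],[0,0,-0.018,0,0],[0,0,-0.02,0,0],[0,0,-0.022,0,0],[0,0,-0.024,0,0],[0,0,-0.026,0,0],[0,0,-0.028,0,0],[0,0,-0.03,0,0],[0,0,-0.032,0,0],[0,0,-0.033,0,0],[0,0,-0.034,0,0],[0,0,-0.035,0,0],[0,0,-0.036,0,0]],
  ],
)

```text
time: 17.88
eef_pos: [0.6986, 0.0582, 0.0326]
eef_rot: [0.0, 0.985, -0.173, -0.0]
ft_force: [-3.0, 0.7, 4.6]
width: 0.0006
gripper_force: 2.1
```

apply_moves(
  increments=[
    [[0,0,-0.001,0,0],[0,0,-0.002,0,0],[0,0,-0.003,0,0],[0,0,-0.004,0,0],[0,0,-0.005,0,0],[0,0,-0.006,0,0],[0,0,-0.007,0,0],[0,0,-0.008,0,0],[0,0,-0.009,0,0],[0,0,-0.01,0,0],[0,0,-0.011,0,0],[0,0,-0.012,0,0],[0,0,-0.013,0,0],[0,0,-0.014,0,0],[0,0,-0.015,0,0],[0,0,-0.016,0,0],[0,0,-0.017,0,0],[0,0,-0.018,0,0],[0,0,-0.019,0,0],[0,0,-0.02,0,0]],
  ],
)

```text
time: 19.55
eef_pos: [0.6987, 0.0582, 0.0376]
eef_rot: [0.0, 0.985, -0.173, -0.0]
ft_force: [-0.7, -0.5, -0.4]
width: 0.0002
gripper_force: 0.0
```

apply_moves(
  increments=[
    [[0,0,-0.001,0,0],[0,0,-0.003,0,0],[0,0,-0.006,0,0],[0,0,-0.01,0,0],[0,0,-0.02,0,0],[0,0,-0.04,0,0],[0,0,-0.07,0,0],[0,0,-0.12,0,0],[0,0,-0.2,0,0],[0,0,-0.3,0,0],[0,0,-0.42,0,0],[0,0,-0.54,0,0],[0,0,-0.66,0,0],[0,0,-0.78,0,0],[0,0,-0.88,0,0],[0,0,-0.95,0,0],[0,0,-1,0,0],[0,0,-1,0,0],[0,0,-1,0,0]],
  ],
)

```text
time: 21.13
eef_pos: [0.6987, 0.0583, 0.2879]
eef_rot: [-0.0, 0.985, -0.173, 0.0]
ft_force: [0.4, -0.2, -0.6]
width: 0.0006
gripper_force: 0.0
```

Run:
```python
from h import *; import cv2
from cell import arm
s=arm.observe(); print(s["time"],s["eef_pos"],s["ft_force"].round(2),abs(s["qd"]).max())
c=arm.read_camera("wrist"); T=c["T_tool_cam"]; Rt=R.from_quat(s["eef_rot"],scalar_first=True).as_matrix()
c["rotation"]=Rt@T[:3,:3]; c["origin"]=Rt@T[:3,3]+s["eef_pos"]; P=cloud(c)
q=P[(P[...,2]>.03)&(P[...,2]<.045)&(np.hypot(P[...,0]-.685,P[...,1]-.062)<.04)]
t=np.array([.69842,.05869]);a=(q[:,:2]-t)@[.9397,-.342]; b=(q[:,:2]-t)@[.342,.9397]
print("pad",a.max(),np.percentile(b,[1,99]),np.median(q[:,2]))
S=arm.read_camera("scene"); cv2.imwrite("pics/s4.png",cv2.cvtColor(S["frame"],cv2.COLOR_RGB2BGR))
```

```text
21.1333 [0.69865977 0.05825828 0.28789189] [ 0.4  -0.2  -0.56] 0.033776263147968284
pad 0.012032273044786402 [-0.02900373  0.02905984] 0.03666763818577112
```

View pics/s4.png

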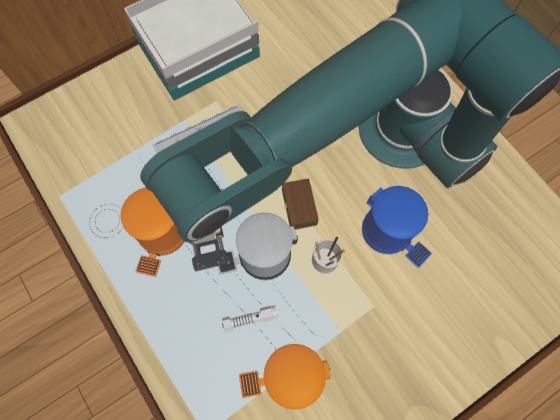

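The lid is shut at (265,240) and the pad has come back to its rest height and place. The bin and the things around it haven't moved, and the hand is clear.

```bash
python3 -c "
from cell import arm
print(arm.close_job())"
```

```text
the job is handed in; nothing more can be done
None
```

The job is handed in: I pressed the pedal to its stop, held the lid fully open for about 3.3 s and let it down slowly until it shut, with the bin and the things around it where they were and the hand clear above.

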